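# Close the lid over the well plate

### The arm

A 7-joint arm with a two-finger parallel gripper is mounted at the origin on the work surface. World frame = base frame: x ahead of the robot, y to its left, z up, the work surface at z = 0. Lengths are in m, angles in rad, forces in N, time in s.
With the tool pointing down it reaches from about 0.425 to 0.875 m from the base axis. Payload 4.7 kg.
Tool frame: the origin (TCP) lies at the very end of the fingers, on their centre line; the grasp point (between the pads) lies 19 mm behind it; z points along the fingers, y is the line along which they close (so a half turn about z gives the same grasp; the last joint's range is limited). The gripper opens to 87 mm and grips with 3 to 60 N. Pads are 19 mm wide; open, the fingers measure 117 mm over their backs; the gripper's body (75 mm by 190 mm) begins 51 mm behind the grasp point.
Start: joints at [1.237, 0.321, -0.07, 1.45, 0.023, 1.371, -0.057], TCP at [0.222, -0.611, 0.223] pointing down, gripper open.
Joint ranges: [-2.86, 2.86], [-0.3, 2.09], [-1.38, 1.24], [0.06, 2.45], [-1.56, 4.7], [0.09, 2.05], [-2.69, 2.69]. Speed limits (rad/s): [2.57, 2.57, 3.14, 3.14, 3.14, 3.14, 3.14].

### API

Orientations are given as a rotation vector (axis times angle).
In Python, from bench import ctrl, vision gives the robot as it stands.
- The arm moves only by the tool jog_arm, never from a script. Its argument "increments" is a list of rows, each an object of numbers: "tx", "ty", "tz": the shift along the tool's x, y, z in mm; "wx", "wy", "wz": the turn, a rotation vector about the tool's x, y, z in rad; "gripper": the opening, from 0 (shut) to 1 (fully open). In form: [{"tx": .., "ty": .., "tz": .., "wx": .., "wy": .., "wz": .., "gripper": ..}, ...]. A call has exactly 5 rows; each row is the pose to reach, as a shift and turn from the pose commanded when the call began, along the tool's axes at that moment; what a row does not reach only later rows make up. A row lasts 1/12 s, in which the tool goes at most 41.7 mm and 7.16 degrees, less where a joint would pass 70% of its speed; a pose out of reach is approached as far as the arm can. A call with a gripper value outside its range is refused whole. The fingers move at their own pace and stop on an object; "grip_force" is the grip in N (left out, the last holds). Time passes only in rows, so rows that repeat a pose let the fingers close, or fill a call up. It gives the time, the measured TCP pose, the force, the opening and the grip force at its end, in the units of the state.
- ctrl.get_state(): the state, without advancing time (a new reading comes with each control period).
- vision.get_image(name): name is "scene" or "top" or "wrist"; returns a dict with "color" (384x512x3 uint8, blue, green, red), "fx", "fy", "cx", "cy" (pixels), "k1" (the pictures are not rectified: a ray, as slopes to the right and down, at radius r is drawn at 1 + k1 r^2 times it, then the intrinsics apply), "extrinsics" (4x4, takes a point from world to camera coordinates). Camera axes: x right, y down, z forward; pixel columns grow to the right and rows downward; lengths in m; the calibration is good to about 2 mm. A picture is of the moment at which its call begins. There is no depth.
- ctrl.close_job(): hands the job in; it is judged then, once.
Trained networks look in the newest picture that a camera, given by its name, has taken for a name from the list of things; names that differ only in an ending like _2 or _b are one class to them, and where a whole thing is asked for, a point or a joint stands for the part that bears it (a point fixed in the world has none). Each returns a list of dicts, best first, with "conf" (0 to 1); they miss things now and then, are a little off and sometimes report something else, mostly with a low value. They report only what shows in the picture. A call takes as long as a camera call. They do not tell look-alikes from the thing itself.
- vision.spot_in(camera, thing): "bbox" ([left, top, right, bottom] in pixels, round what is visible of it).
The state is a dict: "time": time; "joint_positions": joint angles; "qd": joint speeds; "joint_torque": joint torques, N m; "position": TCP position; "tool_rot": TCP orientation; "ft_force": force on the tool from outside, world axes, zero at the start; "torque": the same for the moment, N m; "grip_width": opening from 0.0 (shut) to 1.0 (fully open); "grip_force": force on a finger pad.
Only numpy, scipy, OpenCV 4.12 (cv2) and the standard library are available. Lean on these libraries where they do the work, as an engineer would, in place of code of your own. Each camera call takes 0.05 s, during which the arm holds its last target. There are 200 camera calls.

### The job

Cover the well plate on the stall table: take the lid of the case that holds it, swing it up past upright and lower it gently, without letting it drop, until it lies fully shut on the case, then let go. Leave the other case, with the vials in it, open.

Things in the scene. Friction and masses are not known exactly. Their poses are not given: they have to be found in the camera images.
- plate_lid (a joint): Angle of the white lid (panel 150 x 100 x 6 mm, about 0.2 kg) of the grey case that holds the flat white well plate (128 x 86 mm, 4 x 6 round wells). 0 = shut, level on the rim; 1.57 = upright; 2.62 (150 degrees) = open, leaning back on its stop, as at the start. The hinge is free, no spring, hardly any friction: unless held, the lid falls open or shut from either side of upright.
- plate_lid_bar (a point): Middle of that lid's grip bar: round steel, 10 mm thick, parallel to the hinge, 86 mm free length between its two arms. Its axis is 145 mm from the hinge line, in the lid's mid-plane, with a 40 mm gap to the lid's free edge. About 120 mm above the table open, 48 mm shut. It can turn between fingers that pinch it from above, so they may point down throughout. x axis: along the bar.
- plate_lid_hinge (a point): Middle of that lid's hinge line, 48 mm above the table, on top of one long wall of the case (open-topped, 150 mm along the hinge, 100 mm across, 45 mm high, fixed). x axis along the hinge; -y level across the case towards where the bar lies when shut; +y to the side where the lid lies open; z up.
- vial_lid (a joint): Angle of the lid of the other case, identical but holding four small vials lying down; same meaning. It starts open (2.62) and is to stay open.
Things that resemble listed ones, but are neither listed nor needed, are in the scene too. What is shaped like the part that bears vial_lid but red is not meant.

How it is judged:
By the outcome, as a careful person would: the job done as asked, in the order asked, and still so for the second after the job is handed in, with the robot touching nothing.
It also fails if it takes over 40 s, if anything falls off the work surface, if the arm or the gripper's body presses on something with over 40 N, if the wrist force passes 120 N, or if a joint passes its speed limit or range.

## Working session

There is one attempt and no reset: what is moved stays moved. The work goes in short steps, Python scripts to look and compute and a tool call to move; the robot and the scene stay as the last step left them, time stands still between calls to the robot, and variables do not carry over. Pictures are saved under pics/ and viewed, at most 10 in all, crops included, and the job is handed in when it is done.

Besides the shell and the picture viewer there is one more tool, called after "Emit:" by a JSON object that holds its "fn" and its "kwargs". jog_arm: Moves the arm, as the interface text tells. Its arguments: {"type":"object","properties":{"increments":{"type":"array"},"grip_force":{"type":"number"}},"required":["increments"]}

```bash
mkdir -p pics; cat > h.py <<'E'
import numpy as np, cv2
from bench import ctrl, vision
E
python3 - <<'E'
from h import *
for c in ("scene","top"):
    im=vision.get_image(c); cv2.imwrite(f"pics/{c}0.png",im["color"])
    print(c,[im[k] for k in("fx","fy","cx","cy","k1")],np.round(im["extrinsics"],3).tolist())
    for t in("plate_lid","plate_lid_bar","vial_lid"):
        print(t,[(np.round(d["bbox"]).tolist(),round(d["conf"],2)) for d in vision.spot_in(c,t)])
s=ctrl.get_state();print(s)
E
```

```text
scene [466.43554782153603, 466.43554782153603, 261.1354987065836, 199.31075738049438, -0.1761540293441754] [[-0.694, 0.72, 0.014, 0.314], [0.533, 0.526, -0.663, -0.14], [-0.485, -0.452, -0.749, 1.589], [0.0, 0.0, 0.0, 1.0]]
plate_lid [([161.0, 185.0, 216.0, 218.0], 0.61)]
plate_lid_bar []
vial_lid [([293.0, 261.0, 366.0, 310.0], 0.84), ([349.0, 208.0, 407.0, 263.0], 0.76)]
top [352.1004333477741, 352.1004333477741, 253.9213538710089, 188.36618313476222, 0.01985100226351388] [[0.004, -1.0, -0.016, -0.047], [-0.998, -0.003, -0.061, 0.41], [0.061, 0.016, -0.998, 1.046], [0.0, 0.0, 0.0, 1.0]]
plate_lid [([277.0, 106.0, 324.0, 162.0], 0.6)]
plate_lid_bar [([276.0, 104.0, 325.0, 164.0], 0.71)]
vial_lid [([118.0, 216.0, 174.0, 268.0], 0.83), ([108.0, 128.0, 166.0, 187.0], 0.73), ([275.0, 103.0, 326.0, 166.0], 0.27)]
{'time': 0.4, 'joint_positions': array([ 1.23711057,  0.32112112, -0.07006505,  1.45066775,  0.02262999,
        1.37079833, -0.05686024]), 'qd': array([ 0.00092674, -0.00317705,  0.00041436, -0.0041896 ,  0.00098975,
       -0.00134014,  0.00125508]), 'joint_torque': array([ 1.99433034e-04, -4.90456009e+01, -4.02004905e-01, -3.12289739e+01,
       -6.34718081e-02,  3.64031084e-02,  6.27786881e-05]), 'position': array([ 0.22145402, -0.61104763,  0.22242322]), 'tool_rot': array([-3.09402032e+00, -5.43573884e-01,  1.97004272e-04]), 'ft_force': array([0.76595114, 0.00711422, 0.16948999]), 'torque': array([ 0.00631434, -0.03557514, -0.00307334]), 'grip_force': 0.0, 'grip_width': 0.9984805618623429}
```

View pics/scene0.png

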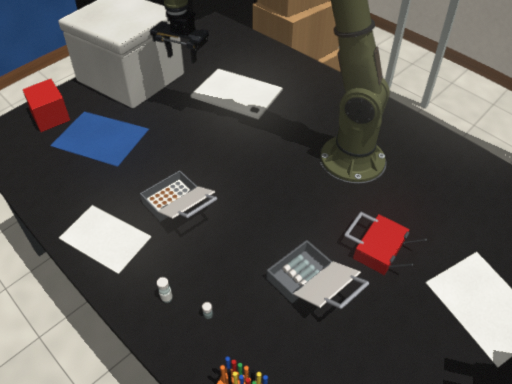

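View pics/top0.png

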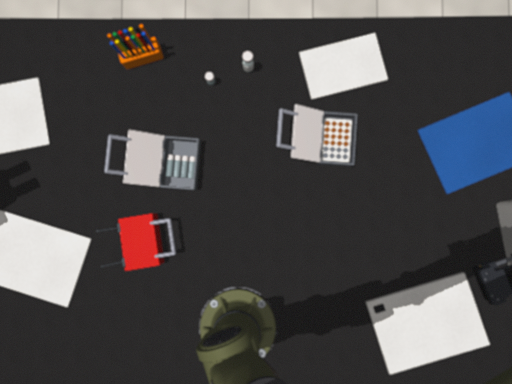

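The plate case, with the 4x6 wells, is at about (317,135) in top and (180,197) in scene. The case at (152,160) in top holds vials and must stay open, and the red one at (147,241) is a decoy. I'll enlarge the plate case to confirm it and measure.

```bash
python3 - <<'E'
import cv2,numpy as np
a=cv2.imread("pics/top0.png")[92:176,265:370];b=cv2.imread("pics/scene0.png")[165:225,130:225]
A=cv2.resize(a,None,fx=7,fy=7,interpolation=cv2.INTER_CUBIC);cv2.imwrite("pics/topc.png",A)
B=cv2.resize(b,None,fx=8,fy=8,interpolation=cv2.INTER_CUBIC);cv2.imwrite("pics/scenec.png",B)
E
```

```text
(no output)
```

View pics/topc.png

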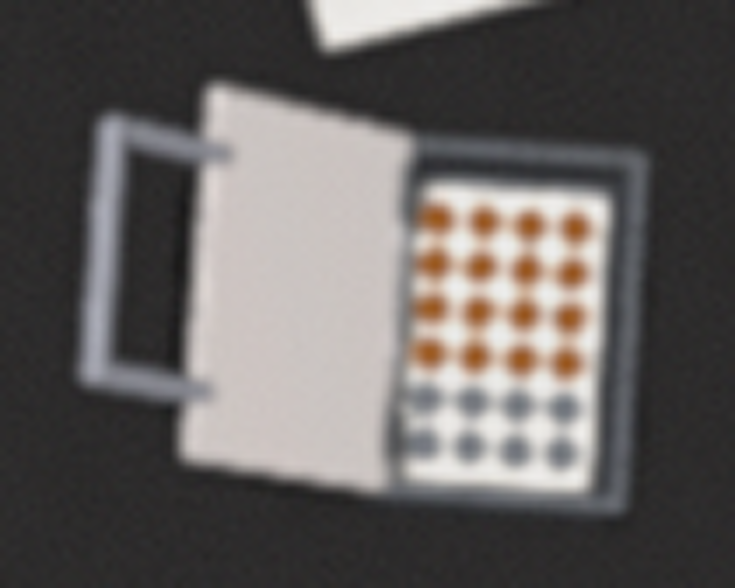

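View pics/scenec.png

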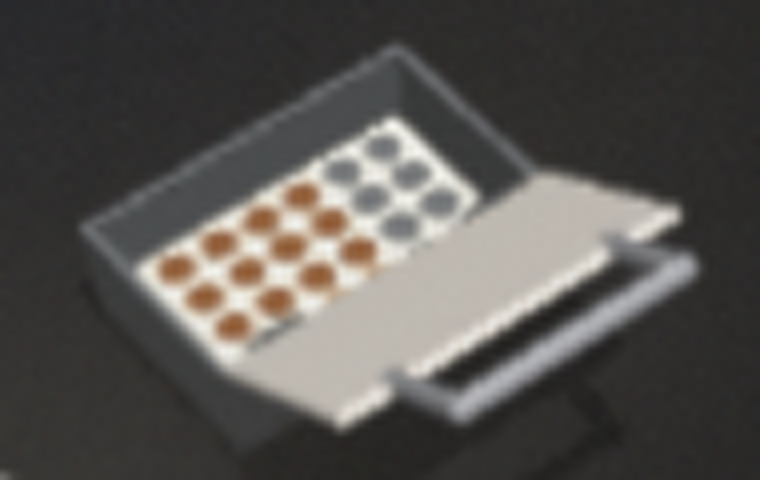

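Confirmed: the enlarged case holds the 4x6 well plate. Its bar ends are at crop (112,130) and (95,372) in top, and (688,265) and (460,412) in scene. Next I'll fit the pose.

```bash
cat >> h.py <<'E'
from scipy.optimize import least_squares
from scipy.spatial.transform import Rotation as R
def proj(im,P):
    E=im["extrinsics"];c=P@E[:3,:3].T+E[:3,3];s=c[:,:2]/c[:,2:]
    s=s*(1+im["k1"]*(s**2).sum(1,keepdims=True))
    return s*[im["fx"],im["fy"]]+[im["cx"],im["cy"]]
def model(x,y,yaw,th):
    d=np.array([0,-np.cos(th),np.sin(th)]);n=np.array([0,-np.sin(th),-np.cos(th)])
    e=np.array([1.,0,0]);P=[s*.048*e+.145*d for s in(1,-1)]
    P+=[s*.075*e+.1*d+.003*n for s in(1,-1)]+[s*.075*e+.003*n for s in(1,-1)]
    P+=[s*.075*e+np.array([0,-.1,-.003]) for s in(1,-1)]
    return np.array(P)@R.from_euler("z",yaw).as_matrix().T+[x,y,.048]
E
python3 - <<'E'
from h import *
T=(np.array([(112,130),(95,372),(212,83),(182,462),(412,135),(385,492),(648,152),(627,513)])+.5)/7-.5+[265,92]
S=(np.array([(460,412),(688,265),(342,425),(682,212),(228,370),(545,172),(83,228),(398,43)])+.5)/8-.5+[130,165]
it,is_=vision.get_image("top"),vision.get_image("scene")
def f(p,w=(1,1)):
    M=model(*p);return np.r_[w[0]*(proj(it,M)-T).ravel(),w[1]*(proj(is_,M)-S).ravel()]
for w in((1,1),(1,0),(0,1)):
    r=least_squares(f,[.55,-.2,0,2.6],args=(w,));print(w,np.round(r.x,4),np.round(r.fun.reshape(2,-1,2),1).tolist() if w==(1,1) else r.cost)
    print("bar",model(*r.x)[:2].mean(0))
print(ctrl.get_state()["time"], R.from_rotvec(ctrl.get_state()["tool_rot"]).as_matrix().round(4).tolist())
E
```

```text
(1, 1) [ 0.5597 -0.2416 -0.0713  2.6145] [[[0.1, 0.2], [-0.0, 0.5], [0.5, 0.4], [1.1, -0.3], [-0.2, 0.2], [0.3, 0.1], [-0.5, 0.5], [-0.6, -0.2]], [[0.5, 0.2], [-0.1, 1.0], [-0.5, -0.4], [-0.3, -0.3], [-0.8, 0.2], [0.4, 0.2], [-0.1, 0.5], [0.4, 0.6]]]
bar [ 0.56865609 -0.11655576  0.12094183]
(1, 0) [ 0.5603 -0.242  -0.0751  2.6347] 1.140346827382509
bar [ 0.5698333  -0.11562958  0.11839826]
(0, 1) [ 0.559  -0.2425 -0.0681  2.6177] 1.4293740675194202
bar [ 0.56753398 -0.1172006   0.12054214]
0.5 [[0.9401, 0.3408, -0.0], [0.3408, -0.9401, -0.0], [-0.0001, 0.0, -1.0]]
```

The fit is good to within about 1 px. The bar is at (0.569,-0.117,0.120), the hinge at (0.560,-0.242,0.048) and the yaw is -0.071. The tool needs about 0.42 rad of wz. Now I'll move towards the bar.

Emit:
{"fn": "jog_arm", "kwargs": {"increments": [{"tx":30,"ty":-21,"tz":0,"wx":0,"wy":0,"wz":0.1,"gripper":0.38},{"tx":60,"ty":-42,"tz":0,"wx":0,"wy":0,"wz":0.2,"gripper":0.38},{"tx":90,"ty":-63,"tz":0,"wx":0,"wy":0,"wz":0.3,"gripper":0.38},{"tx":120,"ty":-84,"tz":0,"wx":0,"wy":0,"wz":0.4,"gripper":0.38},{"tx":150,"ty":-105,"tz":0,"wx":0,"wy":0,"wz":0.419,"gripper":0.38}], "grip_force": 12}}

```text
time: 0.92
position: [0.3275, -0.4598, 0.2228]
tool_rot: [3.139, -0.119, 0.0]
ft_force: [0.5, 0.4, -0.0]
grip_width: 0.709
grip_force: 0.0
```

Emit:
{"fn": "jog_arm", "kwargs": {"increments": [{"tx":20,"ty":-33,"gripper":0.38},{"tx":40,"ty":-66,"gripper":0.38},{"tx":60,"ty":-100,"gripper":0.38},{"tx":80,"ty":-134,"gripper":0.38},{"tx":100,"ty":-168,"gripper":0.38}]}}

```text
validation failed for argument at $.in...
```

Emit:
{"fn": "jog_arm", "kwargs": {"increments": [{"tx":20,"ty":-33,"gripper":0.38},{"tx":40,"ty":-66,"gripper":0.38},{"tx":60,"ty":-100,"gripper":0.38},{"tx":85,"ty":-140,"gripper":0.38},{"tx":110,"ty":-175,"gripper":0.38}]}}

```text
validation failed for argument at $.in...
```

```bash
python3 - <<'E'
from h import *
im=vision.get_image("wrist");cv2.imwrite("pics/w1.png",im["color"]);s=ctrl.get_state()
print(s["position"],R.from_rotvec(s["tool_rot"]).as_matrix().round(4).tolist(),s["grip_width"],s["time"])
print(proj(im,model(.5597,-.2416,-.0713,2.618)).round(0).tolist())
print(proj(im,s["position"][None]+0).round())
E
```

```text
[ 0.33449788 -0.45210097  0.22310727] [[0.998, -0.0631, 0.0039], [-0.0631, -0.998, 0.0044], [0.0036, -0.0046, -1.0]] 0.6604456273174064 0.9667
[[-86.0, -47.0], [-102.0, 33.0], [-53.0, -81.0], [-58.0, 55.0], [37.0, -85.0], [47.0, 55.0], [124.0, -94.0], [132.0, 52.0]]
[[240. 226.]]
```

View pics/w1.png

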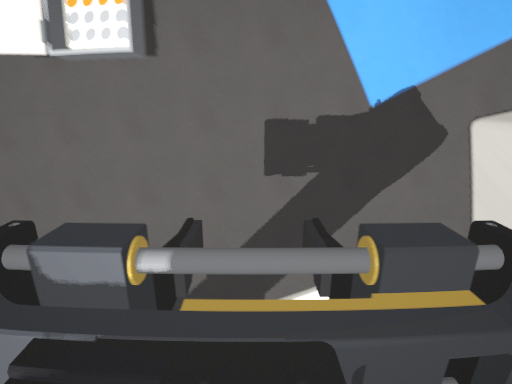

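The wrist view shows the plate case at the upper left, with its corner at about (140,55). That matches the predicted (132,52). The move calls were refused because every row needs all the keys, so I'll resend them in full.

Emit:
{"fn": "jog_arm", "kwargs": {"increments": [{"tx":20,"ty":-33,"tz":0,"wx":0,"wy":0,"wz":0,"gripper":0.38},{"tx":40,"ty":-66,"tz":0,"wx":0,"wy":0,"wz":0,"gripper":0.38},{"tx":60,"ty":-100,"tz":0,"wx":0,"wy":0,"wz":0,"gripper":0.38},{"tx":80,"ty":-134,"tz":0,"wx":0,"wy":0,"wz":0,"gripper":0.38},{"tx":100,"ty":-168,"tz":0,"wx":0,"wy":0,"wz":0,"gripper":0.38}]}}

```text
time: 1.38
position: [0.4392, -0.2994, 0.2229]
tool_rot: [3.139, -0.112, 0.001]
ft_force: [0.8, -1.3, -0.4]
grip_width: 0.396
grip_force: 0.0
```

Emit:
{"fn": "jog_arm", "kwargs": {"increments": [{"tx":20,"ty":-33,"tz":0,"wx":0,"wy":0,"wz":0,"gripper":0.38},{"tx":40,"ty":-66,"tz":0,"wx":0,"wy":0,"wz":0,"gripper":0.38},{"tx":60,"ty":-100,"tz":0,"wx":0,"wy":0,"wz":0,"gripper":0.38},{"tx":80,"ty":-134,"tz":0,"wx":0,"wy":0,"wz":0,"gripper":0.38},{"tx":98,"ty":-160,"tz":0,"wx":0,"wy":0,"wz":0,"gripper":0.38}]}}

```text
time: 1.8
position: [0.5489, -0.1448, 0.223]
tool_rot: [-3.139, 0.107, -0.002]
ft_force: [0.7, -0.0, -0.1]
grip_width: 0.379
grip_force: 0.0
```

Emit:
{"fn": "jog_arm", "kwargs": {"increments": [{"tx":0,"ty":0,"tz":0,"wx":0,"wy":0,"wz":0,"gripper":0.38},{"tx":0,"ty":0,"tz":0,"wx":0,"wy":0,"wz":0,"gripper":0.38},{"tx":0,"ty":0,"tz":0,"wx":0,"wy":0,"wz":0,"gripper":0.38},{"tx":0,"ty":0,"tz":0,"wx":0,"wy":0,"wz":0,"gripper":0.38},{"tx":0,"ty":0,"tz":0,"wx":0,"wy":0,"wz":0,"gripper":0.38}]}}

```text
time: 2.22
position: [0.5468, -0.1501, 0.2226]
tool_rot: [3.139, -0.116, -0.0]
ft_force: [0.4, -0.8, -0.3]
grip_width: 0.382
grip_force: 0.0
```

```bash
cat > go.py <<'E'
from h import *
import sys
s=ctrl.get_state();M=R.from_rotvec(s["tool_rot"]).as_matrix();p=s["position"]
print(p.round(4),"t",round(s["time"],2),"F",s["ft_force"].round(1),"grip",round(s["grip_width"],3),s["grip_force"])
yt=np.array([.0713,-.9975])*-1; yt=np.array([-.0713,-.9975])
w=np.arctan2(M[1,1],M[0,1])-np.arctan2(yt[1],yt[0]);print("wz needed",round((w+np.pi)%(2*np.pi)-np.pi,4))
for a in sys.argv[1:]:
    th=float(a);b=model(.5597,-.2416,-.0713,th)[:2].mean(0)-[0,0,.019]
    print(a,"tcp",b.round(4),"tool mm",(M.T@(b-p)*1000).round(1))
E
python3 go.py 2.618
```

```text
[ 0.5468 -0.1501  0.2226] t 2.22 F [ 0.4 -0.8 -0.3] grip 0.382 0.0
wz needed -0.0028
2.618 tcp [ 0.5686 -0.1163  0.1015] tool mm [ 19.3 -35.4 121. ]
```

Emit:
{"fn": "jog_arm", "kwargs": {"increments": [{"tx":10,"ty":-18,"tz":0,"wx":0,"wy":0,"wz":0,"gripper":0.38},{"tx":19,"ty":-35,"tz":10,"wx":0,"wy":0,"wz":0,"gripper":0.38},{"tx":19,"ty":-35,"tz":30,"wx":0,"wy":0,"wz":0,"gripper":0.38},{"tx":19,"ty":-35,"tz":50,"wx":0,"wy":0,"wz":0,"gripper":0.38},{"tx":19,"ty":-35,"tz":65,"wx":0,"wy":0,"wz":0,"gripper":0.38}]}}

```text
time: 2.63
position: [0.5682, -0.1156, 0.1561]
tool_rot: [3.139, -0.114, -0.002]
ft_force: [-0.8, -0.1, -0.3]
grip_width: 0.379
grip_force: 0.0
```

Emit:
{"fn": "jog_arm", "kwargs": {"increments": [{"tx":0,"ty":0,"tz":10,"wx":0,"wy":0,"wz":0,"gripper":0.38},{"tx":0,"ty":0,"tz":10,"wx":0,"wy":0,"wz":0,"gripper":0.38},{"tx":0,"ty":0,"tz":10,"wx":0,"wy":0,"wz":0,"gripper":0.38},{"tx":0,"ty":0,"tz":10,"wx":0,"wy":0,"wz":0,"gripper":0.38},{"tx":0,"ty":0,"tz":10,"wx":0,"wy":0,"wz":0,"gripper":0.38}]}}

```text
time: 3.05
position: [0.5699, -0.115, 0.1489]
tool_rot: [3.139, -0.112, 0.004]
ft_force: [0.4, -0.2, -0.4]
grip_width: 0.379
grip_force: 0.0
```

```bash
python3 go.py 2.618; python3 - <<'E'
from h import *
im=vision.get_image("scene")["color"][120:240,110:270];cv2.imwrite("pics/s2.png",cv2.resize(im,None,fx=5,fy=5,interpolation=cv2.INTER_CUBIC))
E
```

```text
[ 0.5699 -0.115   0.1489] t 3.05 F [ 0.4 -0.2 -0.4] grip 0.379 0.0
wz needed -0.0003
2.618 tcp [ 0.5686 -0.1163  0.1015] tool mm [-1.2  1.4 47.4]
```

View pics/s2.png

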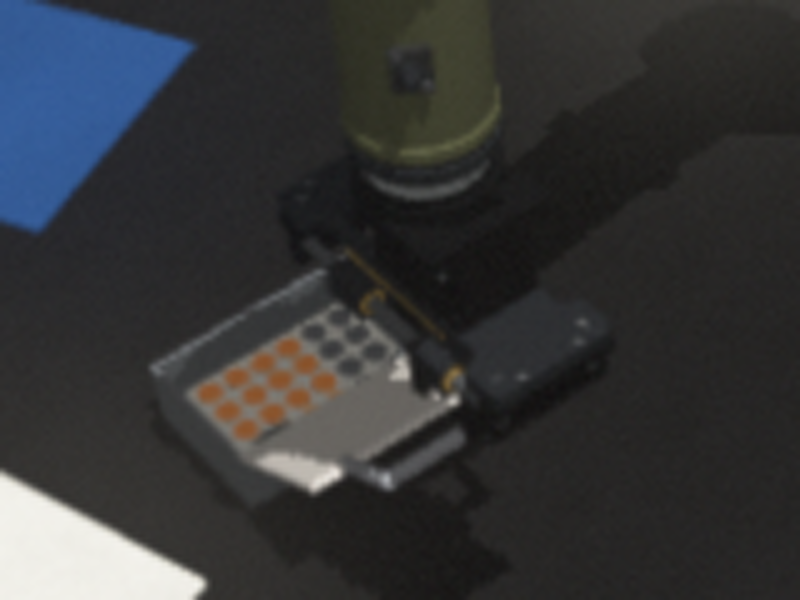

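The gripper is straight above the bar: fingers at about (450,390) in the crop, bar end at (385,478). I'll descend and close.

Emit:
{"fn": "jog_arm", "kwargs": {"increments": [{"tx":-1,"ty":1,"tz":12,"wx":0,"wy":0,"wz":0,"gripper":0.38},{"tx":-1,"ty":1,"tz":24,"wx":0,"wy":0,"wz":0,"gripper":0.38},{"tx":-1,"ty":1,"tz":36,"wx":0,"wy":0,"wz":0,"gripper":0.38},{"tx":-1,"ty":1,"tz":46,"wx":0,"wy":0,"wz":0,"gripper":0.38},{"tx":-1,"ty":1,"tz":46,"wx":0,"wy":0,"wz":0,"gripper":0.38}]}}

```text
time: 3.52
position: [0.5656, -0.1152, 0.098]
tool_rot: [-3.138, 0.112, 0.009]
ft_force: [-0.5, -0.1, 0.1]
grip_width: 0.381
grip_force: 0.0
```

Emit:
{"fn": "jog_arm", "kwargs": {"increments": [{"tx":0,"ty":0,"tz":0,"wx":0,"wy":0,"wz":0,"gripper":0.2},{"tx":0,"ty":0,"tz":0,"wx":0,"wy":0,"wz":0,"gripper":0},{"tx":0,"ty":0,"tz":0,"wx":0,"wy":0,"wz":0,"gripper":0},{"tx":0,"ty":0,"tz":0,"wx":0,"wy":0,"wz":0,"gripper":0},{"tx":0,"ty":0,"tz":0,"wx":0,"wy":0,"wz":0,"gripper":0}], "grip_force": 12}}

```text
time: 3.93
position: [0.5683, -0.1178, 0.1022]
tool_rot: [3.136, -0.113, 0.002]
ft_force: [-0.1, -3.4, -0.5]
grip_width: 0.102
grip_force: 12.0
```

Emit:
{"fn": "jog_arm", "kwargs": {"increments": [{"tx":0,"ty":0,"tz":0,"wx":0,"wy":0,"wz":0,"gripper":0},{"tx":0,"ty":0,"tz":0,"wx":0,"wy":0,"wz":0,"gripper":0},{"tx":0,"ty":0,"tz":0,"wx":0,"wy":0,"wz":0,"gripper":0},{"tx":0,"ty":0,"tz":0,"wx":0,"wy":0,"wz":0,"gripper":0},{"tx":0,"ty":0,"tz":0,"wx":0,"wy":0,"wz":0,"gripper":0}]}}

```text
time: 4.35
position: [0.5684, -0.1177, 0.1022]
tool_rot: [3.137, -0.114, 0.002]
ft_force: [-0.5, -5.9, 1.5]
grip_width: 0.112
grip_force: 12.0
```

```bash
python3 go.py 2.618 2.5 2.4 2.3 2.2 2.1 2 1.9 1.8 1.7 1.57
```

```text
[ 0.5684 -0.1177  0.1022] t 4.35 F [-0.5 -5.9  1.5] grip 0.112 11.999600976705551
wz needed -0.0013
2.618 tcp [ 0.5686 -0.1163  0.1015] tool mm [ 0.2 -1.4  0.7]
2.5 tcp [ 0.568  -0.1257  0.1158] tool mm [  0.2   8.1 -13.6]
2.4 tcp [ 0.5673 -0.1349  0.1269] tool mm [  0.3  17.3 -24.7]
2.3 tcp [ 0.5666 -0.1452  0.1371] tool mm [  0.3  27.7 -34.9]
2.2 tcp [ 0.5658 -0.1565  0.1462] tool mm [  0.3  39.  -43.9]
2.1 tcp [ 0.5649 -0.1686  0.1542] tool mm [  0.3  51.1 -51.8]
2 tcp [ 0.564  -0.1814  0.1608] tool mm [  0.4  64.  -58.5]
1.9 tcp [ 0.563  -0.1948  0.1662] tool mm [  0.4  77.5 -63.8]
1.8 tcp [ 0.562  -0.2087  0.1702] tool mm [  0.4  91.4 -67.8]
1.7 tcp [ 0.561  -0.223   0.1728] tool mm [  0.4 105.7 -70.3]
1.57 tcp [ 0.5597 -0.2417  0.174 ] tool mm [  0.5 124.5 -71.5]
```

I have hold of the bar: the opening of 0.11 is about 10 mm. Now I'll swing up along the arc, with a small y correction based on the side force.

Emit:
{"fn": "jog_arm", "kwargs": {"increments": [{"tx":0,"ty":10,"tz":-13,"wx":0,"wy":0,"wz":0,"gripper":0},{"tx":0,"ty":20,"tz":-25,"wx":0,"wy":0,"wz":0,"gripper":0},{"tx":0,"ty":30,"tz":-35,"wx":0,"wy":0,"wz":0,"gripper":0},{"tx":0,"ty":41,"tz":-44,"wx":0,"wy":0,"wz":0,"gripper":0},{"tx":0,"ty":53,"tz":-52,"wx":0,"wy":0,"wz":0,"gripper":0}]}}

```text
time: 4.77
position: [0.5646, -0.1673, 0.1552]
tool_rot: [-3.138, 0.109, -0.001]
ft_force: [-0.0, 3.9, 2.2]
grip_width: 0.105
grip_force: 12.0
```

```bash
python3 go.py 2.1 2 1.9 1.8 1.7 1.57
```

```text
[ 0.5646 -0.1673  0.1552] t 4.77 F [-0.   3.9  2.2] grip 0.105 11.99788436293602
wz needed 0.0017
2.1 tcp [ 0.5649 -0.1686  0.1542] tool mm [0.4 1.3 1. ]
2 tcp [ 0.564  -0.1814  0.1608] tool mm [ 0.4 14.1 -5.7]
1.9 tcp [ 0.563  -0.1948  0.1662] tool mm [  0.4  27.6 -11.1]
1.8 tcp [ 0.562  -0.2087  0.1702] tool mm [  0.4  41.5 -15.1]
1.7 tcp [ 0.561  -0.223   0.1728] tool mm [  0.4  55.7 -17.7]
1.57 tcp [ 0.5597 -0.2417  0.174 ] tool mm [  0.3  74.5 -19. ]
```

Emit:
{"fn": "jog_arm", "kwargs": {"increments": [{"tx":0,"ty":13,"tz":-7,"wx":0,"wy":0,"wz":0,"gripper":0},{"tx":0,"ty":26,"tz":-12,"wx":0,"wy":0,"wz":0,"gripper":0},{"tx":0,"ty":40,"tz":-16,"wx":0,"wy":0,"wz":0,"gripper":0},{"tx":0,"ty":54,"tz":-19,"wx":0,"wy":0,"wz":0,"gripper":0},{"tx":0,"ty":72,"tz":-20,"wx":0,"wy":0,"wz":0,"gripper":0}]}}

```text
time: 5.18
position: [0.559, -0.2415, 0.1745]
tool_rot: [3.139, -0.111, 0.001]
ft_force: [1.0, 1.4, 0.9]
grip_width: 0.109
grip_force: 12.0
```

```bash
python3 go.py 1.57 1.45 1.35 1.25 1.15 1.05 
```

```text
[ 0.559  -0.2415  0.1745] t 5.18 F [1.  1.4 0.9] grip 0.109 11.9996277987957
wz needed 0.0007
1.57 tcp [ 0.5597 -0.2417  0.174 ] tool mm [0.7 0.2 0.5]
1.45 tcp [ 0.5585 -0.259   0.1729] tool mm [ 0.7 17.5  1.6]
1.35 tcp [ 0.5574 -0.2733  0.1705] tool mm [ 0.7 31.8  4.1]
1.25 tcp [ 0.5564 -0.2872  0.1666] tool mm [ 0.7 45.8  8. ]
1.15 tcp [ 0.5555 -0.3007  0.1614] tool mm [ 0.7 59.3 13.2]
1.05 tcp [ 0.5546 -0.3136  0.1548] tool mm [ 0.6 72.2 19.8]
```

Upright, with low forces. Now lowering.

Emit:
{"fn": "jog_arm", "kwargs": {"increments": [{"tx":0,"ty":17,"tz":1,"wx":0,"wy":0,"wz":0,"gripper":0},{"tx":0,"ty":31,"tz":4,"wx":0,"wy":0,"wz":0,"gripper":0},{"tx":0,"ty":45,"tz":8,"wx":0,"wy":0,"wz":0,"gripper":0},{"tx":0,"ty":58,"tz":13,"wx":0,"wy":0,"wz":0,"gripper":0},{"tx":0,"ty":71,"tz":19,"wx":0,"wy":0,"wz":0,"gripper":0}]}}

```text
time: 5.6
position: [0.5536, -0.3132, 0.1542]
tool_rot: [3.138, -0.113, 0.0]
ft_force: [1.1, -0.5, 0.8]
grip_width: 0.107
grip_force: 12.1
```

```bash
python3 go.py 1.05 .95 .85 .75 .65 .55 
```

```text
[ 0.5536 -0.3132  0.1542] t 5.6 F [ 1.1 -0.5  0.8] grip 0.107 12.05550268292427
wz needed -0.0006
1.05 tcp [ 0.5546 -0.3136  0.1548] tool mm [ 1.   0.3 -0.6]
.95 tcp [ 0.5537 -0.3257  0.1469] tool mm [ 1.  12.4  7.3]
.85 tcp [ 0.5529 -0.3371  0.1379] tool mm [ 1.  23.8 16.3]
.75 tcp [ 0.5521 -0.3474  0.1278] tool mm [ 1.  34.2 26.4]
.65 tcp [ 0.5515 -0.3567  0.1168] tool mm [ 1.  43.5 37.5]
.55 tcp [ 0.5509 -0.3649  0.1048] tool mm [ 1.  51.7 49.5]
```

Emit:
{"fn": "jog_arm", "kwargs": {"increments": [{"tx":0,"ty":12,"tz":7,"wx":0,"wy":0,"wz":0,"gripper":0},{"tx":0,"ty":23,"tz":16,"wx":0,"wy":0,"wz":0,"gripper":0},{"tx":0,"ty":34,"tz":26,"wx":0,"wy":0,"wz":0,"gripper":0},{"tx":0,"ty":43,"tz":37,"wx":0,"wy":0,"wz":0,"gripper":0},{"tx":0,"ty":51,"tz":49,"wx":0,"wy":0,"wz":0,"gripper":0}]}}

```text
time: 6.02
position: [0.5499, -0.3641, 0.1043]
tool_rot: [3.138, -0.113, -0.0]
ft_force: [-0.2, -3.9, 2.9]
grip_width: 0.106
grip_force: 11.8
```

```bash
python3 go.py .55 .47 .39 .31 .23 .15 .08 .04 0
```

```text
[ 0.5499 -0.3641  0.1043] t 6.02 F [-0.2 -3.9  2.9] grip 0.106 11.815706198103726
wz needed -0.0007
.55 tcp [ 0.5509 -0.3649  0.1048] tool mm [ 1.1  0.7 -0.5]
.47 tcp [ 0.5505 -0.3705  0.0947] tool mm [1.1 6.4 9.7]
.39 tcp [ 0.5501 -0.3754  0.0841] tool mm [ 1.1 11.2 20.2]
.31 tcp [ 0.5499 -0.3793  0.0732] tool mm [ 1.1 15.1 31.1]
.23 tcp [ 0.5496 -0.3824  0.0621] tool mm [ 1.1 18.2 42.3]
.15 tcp [ 0.5495 -0.3846  0.0507] tool mm [ 1.1 20.4 53.7]
.08 tcp [ 0.5494 -0.3858  0.0406] tool mm [ 1.1 21.5 63.8]
.04 tcp [ 0.5494 -0.3861  0.0348] tool mm [ 1.1 21.9 69.6]
0 tcp [ 0.5494 -0.3862  0.029 ] tool mm [ 1.1 22.  75.4]
```

Emit:
{"fn": "jog_arm", "kwargs": {"increments": [{"tx":0,"ty":7,"tz":10,"wx":0,"wy":0,"wz":0,"gripper":0},{"tx":0,"ty":12,"tz":20,"wx":0,"wy":0,"wz":0,"gripper":0},{"tx":0,"ty":16,"tz":31,"wx":0,"wy":0,"wz":0,"gripper":0},{"tx":0,"ty":19,"tz":42,"wx":0,"wy":0,"wz":0,"gripper":0},{"tx":0,"ty":21,"tz":53,"wx":0,"wy":0,"wz":0,"gripper":0}]}}

```text
time: 6.43
position: [0.5484, -0.3848, 0.0515]
tool_rot: [3.137, -0.113, -0.0]
ft_force: [-0.5, -6.4, 1.3]
grip_width: 0.096
grip_force: 11.9
```

```bash
python3 go.py .15 .08 .04 0
```

```text
[ 0.5484 -0.3848  0.0515] t 6.43 F [-0.5 -6.4  1.3] grip 0.096 11.855385303497314
wz needed -0.0005
.15 tcp [ 0.5495 -0.3846  0.0507] tool mm [ 1.1 -0.3  0.9]
.08 tcp [ 0.5494 -0.3858  0.0406] tool mm [ 1.1  0.9 10.9]
.04 tcp [ 0.5494 -0.3861  0.0348] tool mm [ 1.1  1.2 16.7]
0 tcp [ 0.5494 -0.3862  0.029 ] tool mm [ 1.1  1.3 22.5]
```

Next I'll go down slowly until contact shows in Fz, adding about 1 mm of ty to ease the side force.

Emit:
{"fn": "jog_arm", "kwargs": {"increments": [{"tx":0,"ty":1,"tz":4,"wx":0,"wy":0,"wz":0,"gripper":0},{"tx":0,"ty":2,"tz":8,"wx":0,"wy":0,"wz":0,"gripper":0},{"tx":0,"ty":3,"tz":12,"wx":0,"wy":0,"wz":0,"gripper":0},{"tx":0,"ty":3,"tz":16,"wx":0,"wy":0,"wz":0,"gripper":0},{"tx":0,"ty":3,"tz":19,"wx":0,"wy":0,"wz":0,"gripper":0}]}}

```text
time: 6.85
position: [0.5482, -0.3872, 0.0326]
tool_rot: [3.138, -0.112, -0.0]
ft_force: [-0.6, -7.2, -0.5]
grip_width: 0.099
grip_force: 11.9
```

Emit:
{"fn": "jog_arm", "kwargs": {"increments": [{"tx":0,"ty":0,"tz":1,"wx":0,"wy":0,"wz":0,"gripper":0},{"tx":0,"ty":0,"tz":1,"wx":0,"wy":0,"wz":0,"gripper":0},{"tx":0,"ty":0,"tz":2,"wx":0,"wy":0,"wz":0,"gripper":0},{"tx":0,"ty":0,"tz":2,"wx":0,"wy":0,"wz":0,"gripper":0},{"tx":0,"ty":0,"tz":2,"wx":0,"wy":0,"wz":0,"gripper":0}]}}

```text
time: 7.27
position: [0.5482, -0.3873, 0.0309]
tool_rot: [3.138, -0.112, -0.0]
ft_force: [0.2, -5.2, -0.7]
grip_width: 0.096
grip_force: 11.9
```

```bash
python3 go.py 0
```

```text
[ 0.5482 -0.3873  0.0309] t 7.27 F [ 0.2 -5.2 -0.7] grip 0.096 11.931690573692322
wz needed -0.0003
0 tcp [ 0.5494 -0.3862  0.029 ] tool mm [ 1.1 -1.2  1.9]
```

Emit:
{"fn": "jog_arm", "kwargs": {"increments": [{"tx":0,"ty":1,"tz":1,"wx":0,"wy":0,"wz":0,"gripper":0},{"tx":0,"ty":1,"tz":1,"wx":0,"wy":0,"wz":0,"gripper":0},{"tx":0,"ty":1,"tz":2,"wx":0,"wy":0,"wz":0,"gripper":0},{"tx":0,"ty":1,"tz":2,"wx":0,"wy":0,"wz":0,"gripper":0},{"tx":0,"ty":1,"tz":2,"wx":0,"wy":0,"wz":0,"gripper":0}]}}

```text
time: 7.68
position: [0.5482, -0.3874, 0.0288]
tool_rot: [3.139, -0.112, -0.001]
ft_force: [-0.2, -6.3, -1.1]
grip_width: 0.099
grip_force: 11.9
```

Emit:
{"fn": "jog_arm", "kwargs": {"increments": [{"tx":0,"ty":0,"tz":1,"wx":0,"wy":0,"wz":0,"gripper":0},{"tx":0,"ty":0,"tz":1,"wx":0,"wy":0,"wz":0,"gripper":0},{"tx":0,"ty":0,"tz":2,"wx":0,"wy":0,"wz":0,"gripper":0},{"tx":0,"ty":0,"tz":2,"wx":0,"wy":0,"wz":0,"gripper":0},{"tx":0,"ty":0,"tz":2,"wx":0,"wy":0,"wz":0,"gripper":0}]}}

```text
time: 8.1
position: [0.5482, -0.3875, 0.0268]
tool_rot: [3.139, -0.112, -0.001]
ft_force: [-0.3, -5.1, -0.9]
grip_width: 0.095
grip_force: 11.9
```

Emit:
{"fn": "jog_arm", "kwargs": {"increments": [{"tx":0,"ty":0,"tz":1,"wx":0,"wy":0,"wz":0,"gripper":0},{"tx":0,"ty":0,"tz":1,"wx":0,"wy":0,"wz":0,"gripper":0},{"tx":0,"ty":0,"tz":2,"wx":0,"wy":0,"wz":0,"gripper":0},{"tx":0,"ty":0,"tz":2,"wx":0,"wy":0,"wz":0,"gripper":0},{"tx":0,"ty":0,"tz":2,"wx":0,"wy":0,"wz":0,"gripper":0}]}}

```text
time: 8.52
position: [0.5482, -0.3876, 0.0249]
tool_rot: [3.139, -0.112, -0.001]
ft_force: [0.5, -5.4, -0.3]
grip_width: 0.099
grip_force: 11.9
```

```bash
python3 - <<'E'
from h import *
im=vision.get_image("scene")["color"][120:240,90:250];cv2.imwrite("pics/s3.png",cv2.resize(im,None,fx=5,fy=5,interpolation=cv2.INTER_CUBIC))
print(ctrl.get_state()["ft_force"])
E
```

```text
[-0.462551   -5.62110482 -1.33777104]
```

View pics/s3.png

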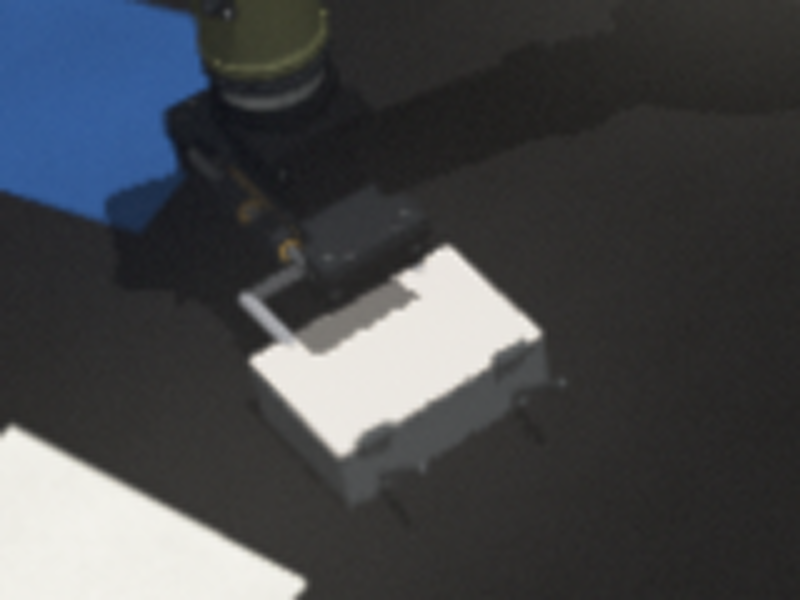

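The lid looks shut or nearly so. I'll fit its angle from the corners at crop (250,362), (445,248), (342,458) and (542,333).

```bash
python3 - <<'E'
from h import *
im=vision.get_image("scene")
S=(np.array([(250,362),(447,246),(342,460),(543,333)])+.5)/5-.5+[90,120]
def P(th):
    d=np.array([0,-np.cos(th),np.sin(th)]);n=np.array([0,np.sin(th),np.cos(th)]);e=np.array([1.,0,0])
    L=np.array([s*.075*e+r*d+.003*n for r in(.1,0) for s in(1,-1)])
    return L@R.from_euler("z",-.0713).as_matrix().T+[.5597,-.2416,.048]
for th in(0,.03,.06,.1): print(th,(proj(im,P(th))-S).round(2).tolist())
E
```

```text
0 [[-0.07, 0.27], [0.52, 0.4], [-0.43, -0.41], [0.16, 0.27]]
0.03 [[-0.23, -0.37], [0.44, -0.25], [-0.42, -0.4], [0.18, 0.29]]
0.06 [[-0.36, -1.0], [0.37, -0.88], [-0.4, -0.38], [0.19, 0.31]]
0.1 [[-0.52, -1.8], [0.31, -1.7], [-0.38, -0.35], [0.22, 0.33]]
```

Emit:
{"fn": "jog_arm", "kwargs": {"increments": [{"tx":0,"ty":0,"tz":1,"wx":0,"wy":0,"wz":0,"gripper":0},{"tx":0,"ty":0,"tz":1,"wx":0,"wy":0,"wz":0,"gripper":0},{"tx":0,"ty":0,"tz":2,"wx":0,"wy":0,"wz":0,"gripper":0},{"tx":0,"ty":0,"tz":2,"wx":0,"wy":0,"wz":0,"gripper":0},{"tx":0,"ty":0,"tz":2,"wx":0,"wy":0,"wz":0,"gripper":0}]}}

```text
time: 9.03
position: [0.5482, -0.3876, 0.0229]
tool_rot: [3.139, -0.112, -0.001]
ft_force: [0.0, -5.0, -0.4]
grip_width: 0.097
grip_force: 12.0
```

Emit:
{"fn": "jog_arm", "kwargs": {"increments": [{"tx":0,"ty":0,"tz":1,"wx":0,"wy":0,"wz":0,"gripper":0},{"tx":0,"ty":0,"tz":1,"wx":0,"wy":0,"wz":0,"gripper":0},{"tx":0,"ty":0,"tz":2,"wx":0,"wy":0,"wz":0,"gripper":0},{"tx":0,"ty":0,"tz":2,"wx":0,"wy":0,"wz":0,"gripper":0},{"tx":0,"ty":0,"tz":2,"wx":0,"wy":0,"wz":0,"gripper":0}]}}

```text
time: 9.45
position: [0.5482, -0.3876, 0.0221]
tool_rot: [3.138, -0.112, -0.001]
ft_force: [-2.7, -3.7, 5.3]
grip_width: 0.098
grip_force: 11.6
```

```bash
python3 - <<'E'
from h import *
F=[]
for i in range(6):
    vision.get_image("top");F.append(ctrl.get_state()["ft_force"])
print(np.mean(F,0),np.std(F,0))
E
```

```text
[-2.2862486  -4.53893711  5.30627696] [0.44370992 0.37250083 0.52627658]
```

Fz has risen to 5 N, so the lid is on the rim. I'll release it and lift straight up.

Emit:
{"fn": "jog_arm", "kwargs": {"increments": [{"tx":0,"ty":0,"tz":0,"wx":0,"wy":0,"wz":0,"gripper":0.2},{"tx":0,"ty":0,"tz":0,"wx":0,"wy":0,"wz":0,"gripper":0.35},{"tx":0,"ty":0,"tz":0,"wx":0,"wy":0,"wz":0,"gripper":0.4},{"tx":0,"ty":0,"tz":0,"wx":0,"wy":0,"wz":0,"gripper":0.4},{"tx":0,"ty":0,"tz":0,"wx":0,"wy":0,"wz":0,"gripper":0.4}]}}

```text
time: 10.17
position: [0.5488, -0.3854, 0.0209]
tool_rot: [-3.138, 0.11, 0.001]
ft_force: [0.2, 0.4, 0.4]
grip_width: 0.359
grip_force: 0.0
```

Emit:
{"fn": "jog_arm", "kwargs": {"increments": [{"tx":0,"ty":0,"tz":-10,"wx":0,"wy":0,"wz":0,"gripper":0.4},{"tx":0,"ty":0,"tz":-22,"wx":0,"wy":0,"wz":0,"gripper":0.4},{"tx":0,"ty":0,"tz":-40,"wx":0,"wy":0,"wz":0,"gripper":0.4},{"tx":0,"ty":0,"tz":-60,"wx":0,"wy":0,"wz":0,"gripper":0.4},{"tx":0,"ty":0,"tz":-85,"wx":0,"wy":0,"wz":0,"gripper":0.4}]}}

```text
time: 10.58
position: [0.5483, -0.3865, 0.1077]
tool_rot: [-3.139, 0.112, 0.001]
ft_force: [0.4, 0.1, -1.4]
grip_width: 0.399
grip_force: 0.0
```

Emit:
{"fn": "jog_arm", "kwargs": {"increments": [{"tx":0,"ty":20,"tz":-20,"wx":0,"wy":0,"wz":0,"gripper":0.4},{"tx":0,"ty":45,"tz":-40,"wx":0,"wy":0,"wz":0,"gripper":0.4},{"tx":0,"ty":75,"tz":-60,"wx":0,"wy":0,"wz":0,"gripper":0.4},{"tx":0,"ty":100,"tz":-75,"wx":0,"wy":0,"wz":0,"gripper":0.4},{"tx":0,"ty":110,"tz":-80,"wx":0,"wy":0,"wz":0,"gripper":0.4}]}}

```text
time: 11.0
position: [0.5398, -0.5025, 0.1918]
tool_rot: [3.132, -0.119, 0.006]
ft_force: [-0.7, -1.0, 0.5]
grip_width: 0.399
grip_force: 0.0
```

```bash
python3 - <<'E'
from h import *
im=vision.get_image("scene")["color"][120:320,90:420];cv2.imwrite("pics/s4.png",cv2.resize(im,None,fx=2.4,fy=2.4,interpolation=cv2.INTER_CUBIC))
s=ctrl.get_state();print(s["ft_force"],s["position"],s["qd"].round(3))
E
```

```text
[-0.57036283 -1.76458425 -0.20188213] [ 0.53950808 -0.50331817  0.19131803] [-0.016 -0.015 -0.02   0.088 -0.014 -0.022 -0.038]
```

View pics/s4.png

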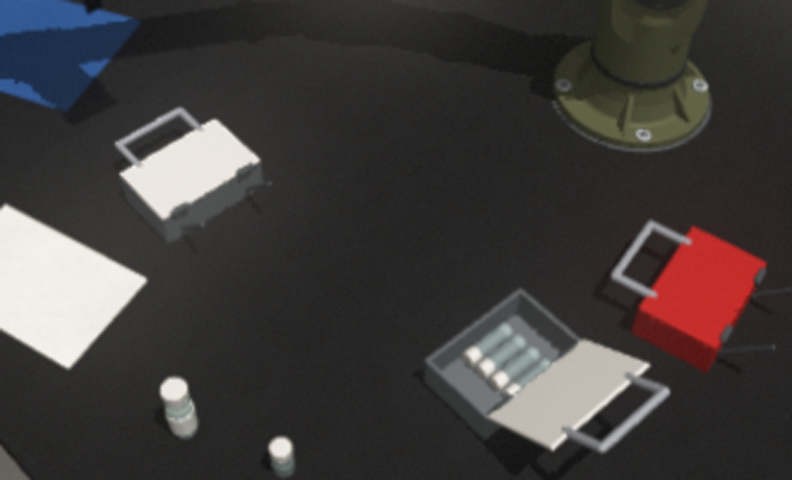

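The plate case at (190,170) is fully shut, the vial case at (540,370) is still open, and the gripper is clear of both. Handing in.

```bash
python3 -c "
from bench import ctrl;print(ctrl.close_job())"
```

```text
the job is handed in; nothing more can be done
None
```

The lid of the well-plate case was swung over, lowered under grip until it rested fully shut, and released; the vial case was left open, and the job was handed in at about 11 s of the 40 s limit.

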